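# Find the fullest stud tin by heft

### The job

The three identical closed tins hold horseshoe studs, and only their weight tells which is fullest. Heft them one at a time, from the robot's left to its right: lift each straight up a few centimetres off its disc to feel its weight, and stand it back upright on its disc before lifting the next. Finish holding the heaviest tin up in the gripper, upright and still, well over 10 cm above the mat and touching nothing else, with the other two standing on their discs, no tin ever tipped over, and the jar, ball and curry comb left where they were.

Things in the scene. Friction and masses are not known exactly. Their poses are not given: they have to be found in the camera images.
- tin_1_mid (a point): one of three identical closed round tins, blue with aluminium lid, 56 to 58 mm diameter, 80 mm tall, rigid, upright on a mat disc. Point: its centre, 40 mm up; z: its axis, up. Its sealed metal contents can shift by 4 mm. The heaviest weighs 0.57 to 0.72 kg, the others 0.22 to 0.38 kg each. Any tin may be the heaviest, on any disc
- tin_2_mid (a point): one of three identical closed round tins, blue with aluminium lid, 56 to 58 mm diameter, 80 mm tall, rigid, upright on a mat disc. Point: its centre, 40 mm up; z: its axis, up. Its sealed metal contents can shift by 4 mm. The heaviest weighs 0.57 to 0.72 kg, the others 0.22 to 0.38 kg each. Any tin may be the heaviest, on any disc
- tin_3_mid (a point): one of three identical closed round tins, blue with aluminium lid, 56 to 58 mm diameter, 80 mm tall, rigid, upright on a mat disc. Point: its centre, 40 mm up; z: its axis, up. Its sealed metal contents can shift by 4 mm. The heaviest weighs 0.57 to 0.72 kg, the others 0.22 to 0.38 kg each. Any tin may be the heaviest, on any disc
- mat: fixed black rubber mat, 130 mm (x) by 400 mm (y), 4 mm thick, lying flat on the steel counter. Origin at the centre of its underside; its y axis runs along the row of discs towards the robot's left, turned up to 0.35 rad from the robot's own; z up
- disc_left (a point): centre of the pale yellow disc (82 mm diameter) on the mat's upper face, the one nearest the robot's left hand (+y); 130 mm along the mat's +y from its centre. One tin stands on it at the start, within 3 mm of its centre
- disc_middle (a point): centre of the pale yellow disc (82 mm diameter) on the mat's upper face, the middle one; at the mat's centre. One tin stands on it at the start, within 3 mm of its centre
- disc_right (a point): centre of the pale yellow disc (82 mm diameter) on the mat's upper face, the one nearest the robot's right hand (-y); 130 mm along the mat's -y from its centre. One tin stands on it at the start, within 3 mm of its centre
- jar_mid (a point): bystander: glass jar with white screw lid, 72 mm diameter, 92 mm tall, loose, beyond the mat (farther from the robot). Point: its centre, 46 mm up
- ball_center (a point): bystander: orange rubber ball, 60 mm diameter, loose, lying in a fixed white ring dish (92 mm diameter, 10 mm high) beyond the mat. Point: the ball's centre
- comb_mid (a point): bystander: red silicone curry comb with black strap, 75 by 115 mm, 40 mm high, loose, off the mat's right end. Point: its centre, 20 mm up
- clip_stand: bystander, fixed: small aluminium stand, foot 90 by 80 mm, 180 mm tall with the grey plastic brush that its spring clip pinches, off the mat's left end. Origin: centre of the foot's underside
Not all that is in view belongs to the job. What is shaped like the part that bears tin_2_mid but green is not meant.

How it is judged:
By the outcome, as a careful person would: the job done as asked, in the order asked, and still so for the second after the job is handed in, while the arm keeps its last pose, push and grip.
It also fails if it takes over 72 s, if anything falls off the work surface, if the arm or the gripper's body presses on something with over 40 N, if the wrist force passes 120 N, or if a joint passes its speed limit or range.

### The arm

A 7-joint arm with a two-finger parallel gripper is mounted at the origin on the work surface. World frame = base frame: x ahead of the robot, y to its left, z up, the work surface at z = 0. Lengths are in m, angles in degrees, forces in N, time in s.
With the tool pointing down it reaches from about 0.425 to 0.95 m from the base axis. Payload 4.7 kg.
Tool frame: the origin (TCP) lies at the very end of the fingers, on their centre line; the grasp point (between the pads) lies 19 mm behind it (robot.tcp_to_grasp is the distance from the TCP to the grasp point, in m); x points along the fingers, y is the direction in which the jaws open and shut, and the axes are right-handed (so a half turn about x gives the same grasp; the last joint's range is limited). The gripper opens to 87 mm and grips with 3 to 60 N. Pads are 19 mm wide; open, the fingers measure 117 mm over their backs; the gripper's body (75 mm by 190 mm) begins 51 mm behind the grasp point.
Start: joints at [-67.03, 26.849, -2.785, 87.806, 1.381, 65.374, -4.715], TCP at [0.281, 0.614, 0.223] pointing down, gripper open.
Joint ranges: [-148.3, 148.3], [-19.14, 114.17], [-79.39, 73.82], [5.75, 140.21], [-59.74, 239.74], [12.07, 113.84], [-152.46, 152.46]. Speed limits (degrees/s): [147.25, 147.25, 180, 180, 180, 180, 180].

### API

Orientations are given as [roll, pitch, yaw] about the fixed x, y, z axes, in that order (R = Rz(yaw) Ry(pitch) Rx(roll)).
In Python, from cell import robot, viewer gives the robot as it stands.
- The arm moves only by the tool servo_tool, never from a script. Its argument "steps" is a list of rows, each an object with "xyz": the shift along the tool's x, y, z normalised to -1 to 1, where 1 is 50 cm, a list of three; "twist": the turn, a rotation vector about the tool's x, y, z normalised to -1 to 1, where 1 is 180 degrees, a list of three; "fingers": the closure, from 0 (fully open) to 1 (shut). In form: [{"xyz": [tx, ty, tz], "twist": [wx, wy, wz], "fingers": fingers}, ...]. A call has 1 to 10 rows; each row is the pose to reach, as a shift and turn from the pose measured when the call began, along the tool's axes at that moment, turning the shorter way round; what a row does not reach only later rows make up. A row lasts 1/8 s, in which the tool goes at most 62.5 mm and 10.7 degrees, less where a joint would pass 70% of its speed; a pose out of reach is approached as far as the arm can. A call with a number of a shift or a turn outside -1 to 1 is refused whole. A call with a gripper value outside its range is refused whole. The fingers move at their own pace and stop on an object; "squeeze" is the grip in N (left out, the last holds). Time passes only in rows, so rows that repeat a pose let the fingers close. It gives the time, the measured TCP pose, the force and the opening at its end, in the units of the state.
- robot.state(): the state, without advancing time (a new reading comes with each control period).
- viewer.camera(name): name is "side" or "top"; returns a dict with "image" (480x640x3 uint8, red, green, blue), "mtx" (3x3 intrinsics, pixels), "dist" ([k1, k2, p1, p2, k3] as OpenCV has them; the pictures are not rectified), "world_from_camera" (4x4, takes a point from camera to world coordinates). Camera axes: x right, y down, z forward; pixel columns grow to the right and rows downward; lengths in m; the calibration is good to about 2 mm. A picture is of the moment at which its call begins. There is no depth.
- robot.close_job(): hands the job in, once; it reports no verdict.
The state is a dict: "t": time; "joint_pos": joint angles; "dq": joint speeds; "tau": joint torques, N m; "eef_pos": TCP position; "tool_rot": TCP orientation; "ft_force": force on the tool from outside, world axes, zero at the start; "ft_torque": the same for the moment, N m; "gripper_width": finger opening in m.
Only numpy, scipy, OpenCV 4.12 (cv2) and the standard library are available. Lean on these libraries where they do the work, as an engineer would, in place of code of your own. Each camera call takes 0.05 s, during which the arm holds its last target. There are 200 camera calls.

## Working session

There is one attempt and no reset: what is moved stays moved. The work goes in short steps, Python scripts to look and compute and a tool call to move; the robot and the scene stay as the last step left them, time stands still between calls to the robot, and variables do not carry over. Pictures are saved under pics/ and viewed, about 8 in all and at most 12, crops included, and the job is handed in when it is done.

Besides the shell and the picture viewer there is one more tool, called after "Emit:" by a JSON object that holds its "op" and its "data". servo_tool: Moves the arm, as the interface text tells. Its arguments: {"type":"object","properties":{"steps":{"type":"array"},"squeeze":{"type":"number"}},"required":["steps"]}

```bash
mkdir -p pics; ls; python3 - <<'E'
from cell import robot, viewer
import cv2
for n in("top","side"):
    c=viewer.camera(n); cv2.imwrite(f"pics/{n}0.png",c["image"][...,::-1]); print(n,c["mtx"],c["dist"],c["world_from_camera"])
print(robot.state(), robot.tcp_to_grasp)
E
```

```text
pics
top [[560.42268876   0.         316.28577069]
 [  0.         560.42268876 240.20104915]
 [  0.           0.           1.        ]] [-0.02041946  0.          0.          0.          0.        ] [[ 0.00380768 -0.98544992  0.16992337  0.36147373]
 [-0.99998686 -0.00316886  0.00403053  0.04338124]
 [-0.00343342 -0.16993648 -0.98544904  1.1592045 ]
 [ 0.          0.          0.          1.        ]]
side [[444.14789593   0.         314.01389288]
 [  0.         444.14789593 238.6507731 ]
 [  0.           0.           1.        ]] [0.02455542 0.         0.         0.         0.        ] [[ 0.8493702  -0.35055443  0.3945654   0.22040026]
 [-0.52757384 -0.58566249  0.61535785 -0.46490382]
 [ 0.01536573 -0.730829   -0.68238762  0.62053516]
 [ 0.          0.          0.          1.        ]]
{'t': 0.1, 'joint_pos': array([-67.02845643,  26.89447117,  -2.78590022,  87.86605793,
         1.38034055,  65.37509268,  -4.71448963]), 'dq': array([ 0.01998197, -0.03671556,  0.00252023, -0.1726867 , -0.05189787,
        0.01917821, -0.04826412]), 'tau': array([ 7.25333393e-04, -5.09171820e+01, -8.13029311e-02, -2.36829275e+01,
       -6.15163380e-02,  3.44192341e-02,  5.81099857e-05]), 'eef_pos': array([0.28103028, 0.61312842, 0.22158951]), 'tool_rot': array([ -88.67948594,   89.89790355, -113.3030532 ]), 'ft_force': array([-0.54798552, -0.69503096, -0.25019193]), 'ft_torque': array([-0.0304767 , -0.00907081, -0.00553361]), 'gripper_width': 0.08712906147667654} 0.0187
```

View pics/top0.png

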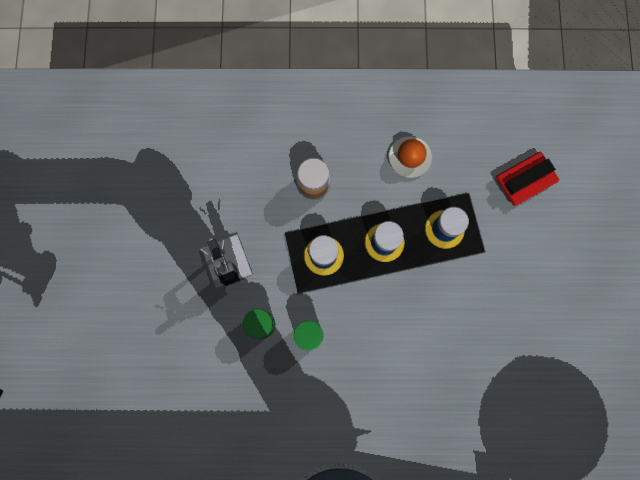

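View pics/side0.png

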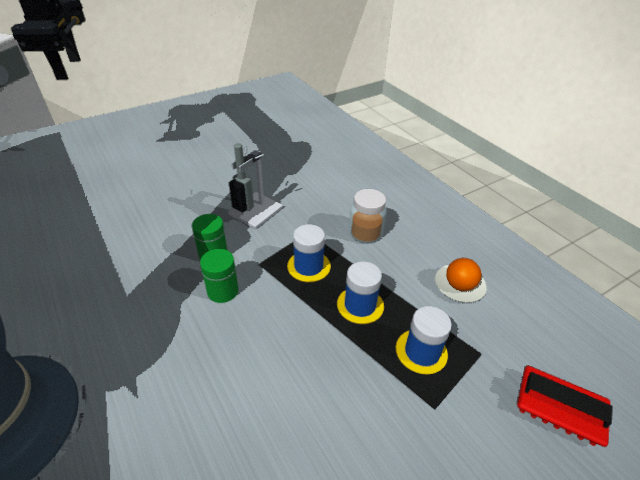

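The top view shows the three tins on yellow discs at about (323,255), (386,240), (450,225). The green decoys are at (258,323) and (308,335), the stand at (228,258), the jar at (313,177), the ball at (412,153) and the comb at (527,178). The side view agrees. I'll localise next.

```bash
cat > h.py <<'E'
import cv2,numpy as np
from cell import robot,viewer
def ray(c,uv,z):
    p=cv2.undistortPoints(np.array([[uv]],float),c["mtx"],c["dist"])[0,0]
    T=c["world_from_camera"]; d=T[:3,:3]@[p[0],p[1],1]; o=T[:3,3]
    return o+d*(z-o[2])/d[2]
def proj(c,P):
    T=np.linalg.inv(c["world_from_camera"])
    return cv2.projectPoints(np.array(P,float).reshape(-1,3),cv2.Rodrigues(T[:3,:3])[0],T[:3,3],c["mtx"],c["dist"])[0][:,0]
E
python3 - <<'E'
from h import *
c=viewer.camera("top"); im=c["image"]; hsv=cv2.cvtColor(im,cv2.COLOR_RGB2HSV)
roi=np.zeros(im.shape[:2],np.uint8); cv2.fillPoly(roi,[np.array([[283,232],[470,185],[487,252],[298,296]])],255)
lid=cv2.inRange(hsv,(0,0,120),(179,45,255))&roi
lid=cv2.morphologyEx(lid,cv2.MORPH_OPEN,np.ones((5,5)))
n,_,s,cen=cv2.connectedComponentsWithStats(lid)
for i in range(1,n):
    if 300<s[i,4]: print("lid",s[i],cen[i],ray(c,cen[i],.084))
blk=cv2.inRange(im,(0,0,0),(40,40,40))
yl=cv2.inRange(hsv,(20,150,80),(35,255,255))
mat=cv2.morphologyEx((blk|yl|lid)&roi,cv2.MORPH_CLOSE,np.ones((9,9)))
k=max(cv2.findContours(mat,0,2)[0],key=cv2.contourArea)
b=cv2.boxPoints(cv2.minAreaRect(k)); W=[ray(c,p,.004) for p in b]; print(b,np.round(W,4), [np.linalg.norm(W[i]-W[i-1]) for i in range(4)])
m=np.mean(W,0); e=max((W[i]-W[i-1] for i in range(4)),key=np.linalg.norm); e/=np.linalg.norm(e); e*=np.sign(e[1])
print("mat",m,"yaw",np.degrees(np.arctan2(-e[0],e[1])),[m+e*a for a in(.13,0,-.13)])
for nm,uv,z in(("standfoot",(240,270),0),("jar",(313,172),.092),("green1",(258,323),.08),("green2",(308,335),.08)): print(nm,ray(c,uv,z))
y,x=[150,350],[190,490]
cv2.imwrite("pics/crop1.png",cv2.resize(im[140:350,190:490,::-1],None,fx=2.6,fy=2.6,interpolation=2))
E
```

```text
lid [441 208  28  27 616] [454.04707792 220.83603896] [ 0.58624457 -0.22199845  0.084     ]
lid [375 222  28  28 629] [388.60890302 235.36565978] [ 0.55689331 -0.09318452  0.084     ]
lid [310 236  28  28 637] [323.35949765 249.65620094] [0.52829315 0.03397662 0.084     ]
[[282.55997 227.46365]
 [470.48923 184.75246]
 [485.50888 250.8389 ]
 [297.57962 293.5501 ]] [[ 0.5876  0.1191  0.004 ]
 [ 0.6816 -0.2799  0.004 ]
 [ 0.5393 -0.3051  0.004 ]
 [ 0.4491  0.0862  0.004 ]] [np.float64(0.14233820429705277), np.float64(0.4098285034599313), np.float64(0.14450026487330592), np.float64(0.4015353081476232)]
mat [ 0.56438232 -0.09492472  0.004     ] yaw 13.25507029038066 [array([0.53457507, 0.03161194, 0.004     ]), array([ 0.56438232, -0.09492472,  0.004     ]), array([ 0.59418957, -0.22146139,  0.004     ])]
standfoot [0.49789697 0.20669433 0.        ]
jar [0.68212164 0.05475417 0.092     ]
green1 [0.38693729 0.15836504 0.08      ]
green2 [0.36474467 0.06284169 0.08      ]
```

View pics/crop1.png

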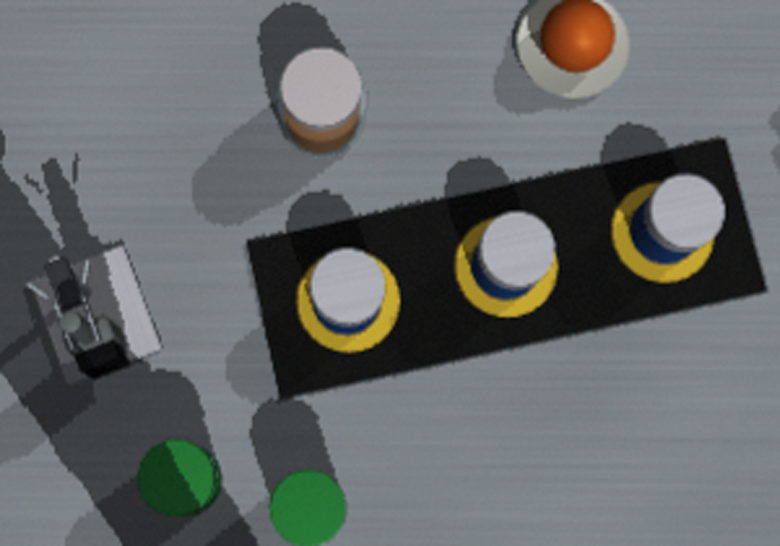

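```bash
cat >> h.py <<'E'
from scipy.spatial.transform import Rotation as Ro
def cur():
    s=robot.state(); return s,Ro.from_euler("xyz",s["tool_rot"],degrees=True)
def go(p,yaw=None):
    "print shift/twist in servo units to bring TCP to p (jaws at heading yaw, tool down)"
    s,R=cur(); sh=R.inv().apply(np.array(p)-s["eef_pos"])/.5
    tw=np.zeros(3)
    if yaw is not None:
        best=None
        for a in(yaw,yaw+180):
            y=np.array([np.cos(np.radians(a)),np.sin(np.radians(a)),0]); x=np.array([0,0,-1.])
            v=(R.inv()*Ro.from_matrix(np.c_[x,y,np.cross(x,y)])).as_rotvec()/np.pi
            if best is None or np.linalg.norm(v)<np.linalg.norm(best): best=v
        tw=best
    print("xyz",sh.round(4),"twist",tw.round(4))
E
python3 - <<'E'
from h import *
s,R=cur(); print(R.as_matrix().round(3))
go([.45,.30,.34],12.8); go([.528,.034,.34],12.8); go([.528,.034,.34],102.8)
c=viewer.camera("top"); cs=viewer.camera("side")
for uv in((324.2,256.2),(385,242.7),(445,229.2)): print("disc",ray(c,uv,.004))
for P in((.5283,.034,.084),(.5569,-.0932,.084),(.5862,-.222,.084)): print("side px of lid",proj(cs,P))
E
```

```text
[[-0.001  0.417  0.909]
 [-0.001  0.909 -0.417]
 [-1.    -0.001  0.   ]]
xyz [-0.2359 -0.429   0.5681] twist [2.921e-01 2.000e-04 4.000e-04]
xyz [-0.2352 -0.8476  0.9316] twist [2.921e-01 2.000e-04 4.000e-04]
xyz [-0.2352 -0.8476  0.9316] twist [-2.079e-01 -1.000e-04  5.000e-04]
disc [0.52692929 0.0315044  0.004     ]
disc [ 0.55583066 -0.09551935  0.004     ]
disc [ 0.58497436 -0.22203477  0.004     ]
side px of lid [[308.4624006 234.1739075]]
side px of lid [[363.76473474 273.13060941]]
side px of lid [[431.62428534 320.71440808]]
```

Emit:
{"op": "servo_tool", "data": {"steps": [{"xyz": [-0.12,0,0],"twist": [0,0,0],"fingers": 0},{"xyz": [-0.23,-0.05,0.06],"twist": [0.02,0,0],"fingers": 0},{"xyz": [-0.235,-0.14,0.15],"twist": [0.05,0,0],"fingers": 0},{"xyz": [-0.235,-0.22,0.24],"twist": [0.08,0,0],"fingers": 0},{"xyz": [-0.235,-0.3,0.33],"twist": [0.11,0,0],"fingers": 0},{"xyz": [-0.235,-0.38,0.42],"twist": [0.14,0,0],"fingers": 0},{"xyz": [-0.235,-0.46,0.51],"twist": [0.17,0,0],"fingers": 0},{"xyz": [-0.235,-0.54,0.6],"twist": [0.2,0,0],"fingers": 0},{"xyz": [-0.235,-0.62,0.69],"twist": [0.23,0,0],"fingers": 0},{"xyz": [-0.235,-0.7,0.78],"twist": [0.25,0,0],"fingers": 0}], "squeeze": 35}}

```text
t: 1.5
eef_pos: [0.4903, 0.1309, 0.3401]
tool_rot: [27.5, 90.0, -42.2]
ft_force: [0.5, -0.1, -0.1]
gripper_width: 0.0865
```

```bash
python3 - <<'E'
from h import *
s,R=cur(); print(s["eef_pos"],s["joint_pos"],s["ft_force"])
go([.528,.034,.20],12.8)
E
```

```text
[0.49026486 0.13094149 0.34010916] [-37.50982902   5.60351733  19.58390855 101.52161551  -1.94148069
  73.19649737   2.80896607] [ 0.54772956 -0.13136008 -0.05141805]
xyz [0.2803 0.0036 0.2079] twist [ 0.0414  0.0001 -0.0001]
```

Emit:
{"op": "servo_tool", "data": {"steps": [{"xyz": [0,0.002,0.1],"twist": [0.02,0,0],"fingers": 0},{"xyz": [0,0.0036,0.19],"twist": [0.041,0,0],"fingers": 0},{"xyz": [0.08,0.0036,0.2079],"twist": [0.0414,0,0],"fingers": 0},{"xyz": [0.18,0.0036,0.2079],"twist": [0.0414,0,0],"fingers": 0},{"xyz": [0.25,0.0036,0.2079],"twist": [0.0414,0,0],"fingers": 0},{"xyz": [0.28,0.0036,0.2079],"twist": [0.0414,0,0],"fingers": 0},{"xyz": [0.28,0.0036,0.2079],"twist": [0.0414,0,0],"fingers": 0}]}}

```text
t: 2.38
eef_pos: [0.5278, 0.0341, 0.1999]
tool_rot: [-66.0, 89.9, -143.2]
ft_force: [-0.9, -0.0, 1.5]
gripper_width: 0.0873
```

```bash
python3 - <<'E'
from h import *
s,R=cur(); print(s["eef_pos"],s["joint_pos"],s["ft_force"])
print(R.as_matrix().round(3))
go([.528,.034,.035],12.8)
c=viewer.camera("side"); cv2.imwrite("pics/s1.png",c["image"][100:400,150:550,::-1].repeat(2,0).repeat(2,1))
E
```

```text
[0.52784546 0.03405858 0.19989728] [-28.44462327  15.0461686   24.37534682 110.29424118  -7.37136751
  56.21451405  12.12075864] [-0.92438394 -0.0466967   1.46247175]
[[-0.001  0.975  0.222]
 [-0.001  0.222 -0.975]
 [-1.    -0.001  0.   ]]
xyz [3.298e-01 6.000e-04 1.000e-04] twist [0.0001 0.0001 0.0003]
```

View pics/s1.png

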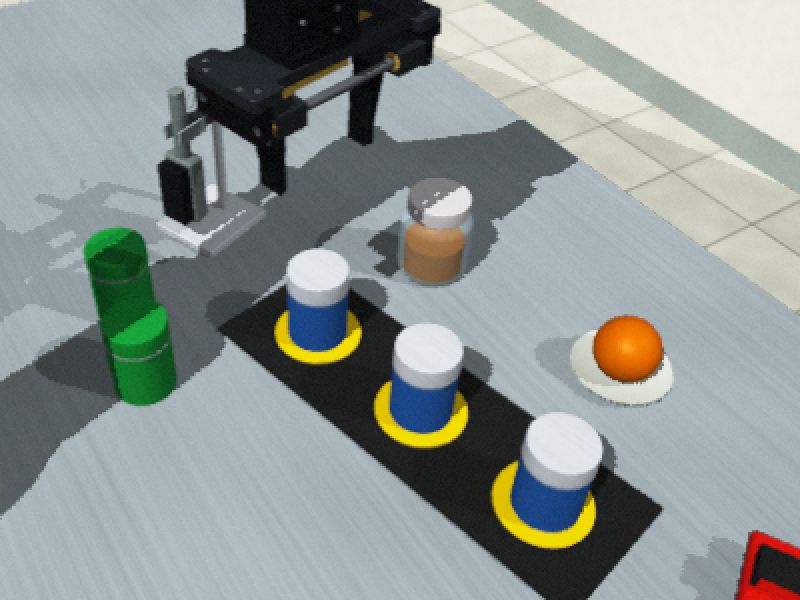

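The gripper is centred over the left tin (lid about (318,270) in the crop) and clear of the jar and stand. I'll descend and grip.

Emit:
{"op": "servo_tool", "data": {"steps": [{"xyz": [0.1,0,0],"twist": [0,0,0],"fingers": 0},{"xyz": [0.2,0.0006,0],"twist": [0,0,0],"fingers": 0},{"xyz": [0.28,0.0006,0],"twist": [0,0,0],"fingers": 0},{"xyz": [0.32,0.0006,0],"twist": [0,0,0],"fingers": 0},{"xyz": [0.33,0.0006,0],"twist": [0,0,0],"fingers": 0},{"xyz": [0.33,0.0006,0],"twist": [0,0,0],"fingers": 0.2},{"xyz": [0.33,0.0006,0],"twist": [0,0,0],"fingers": 0.35},{"xyz": [0.33,0.0006,0],"twist": [0,0,0],"fingers": 1},{"xyz": [0.33,0.0006,0],"twist": [0,0,0],"fingers": 1},{"xyz": [0.33,0.0006,0],"twist": [0,0,0],"fingers": 1}]}}

```text
t: 3.68
eef_pos: [0.5292, 0.0342, 0.0365]
tool_rot: [88.1, 89.9, 11.0]
ft_force: [-1.2, -0.3, 6.3]
gripper_width: 0.0556
```

Emit:
{"op": "servo_tool", "data": {"steps": [{"xyz": [0,0,0],"twist": [0,0,0],"fingers": 1},{"xyz": [0,0,0],"twist": [0,0,0],"fingers": 1},{"xyz": [0,0,0],"twist": [0,0,0],"fingers": 1}]}}

```text
t: 4.05
eef_pos: [0.5292, 0.0342, 0.0365]
tool_rot: [89.2, 89.9, 12.1]
ft_force: [-0.8, 0.0, 2.5]
gripper_width: 0.0556
```

Emit:
{"op": "servo_tool", "data": {"steps": [{"xyz": [-0.01,0,0],"twist": [0,0,0],"fingers": 1},{"xyz": [-0.03,0,0],"twist": [0,0,0],"fingers": 1},{"xyz": [-0.06,0,0],"twist": [0,0,0],"fingers": 1},{"xyz": [-0.085,0,0],"twist": [0,0,0],"fingers": 1},{"xyz": [-0.1,0,0],"twist": [0,0,0],"fingers": 1},{"xyz": [-0.1,0,0],"twist": [0,0,0],"fingers": 1},{"xyz": [-0.1,0,0],"twist": [0,0,0],"fingers": 1},{"xyz": [-0.1,0,0],"twist": [0,0,0],"fingers": 1},{"xyz": [-0.1,0,0],"twist": [0,0,0],"fingers": 1},{"xyz": [-0.1,0,0],"twist": [0,0,0],"fingers": 1}]}}

```text
t: 5.3
eef_pos: [0.529, 0.0342, 0.0863]
tool_rot: [85.0, 89.9, 7.8]
ft_force: [0.1, -0.2, -2.8]
gripper_width: 0.0558
```

```bash
python3 - <<'E'
from h import *
for i in range(6):
    c=viewer.camera("side"); s=robot.state(); print(s["eef_pos"].round(4),s["ft_force"].round(2),s["tau"].round(2)[[1,3]],s["gripper_width"])
im=c["image"]; cv2.imwrite("pics/s2.png",im[150:400,200:500,::-1].repeat(2,0).repeat(2,1))
E
```

```text
[0.5291 0.0341 0.0863] [-0.22 -0.2  -2.88] [-40.47 -17.86] 0.05567831746729179
[0.5291 0.0342 0.0864] [ 0.02  0.14 -2.55] [-40.46 -17.86] 0.05594633939056461
[0.5291 0.0341 0.0864] [-1.05  0.44 -3.1 ] [-40.46 -17.86] 0.056039171630370574
[0.5291 0.0342 0.0864] [ 0.37  0.48 -3.47] [-40.46 -17.87] 0.055864451067642956
[0.5291 0.0342 0.0865] [ 0.32  0.72 -2.75] [-40.47 -17.87] 0.0558142498530504
[0.5291 0.0342 0.0865] [-0.    0.37 -2.88] [-40.47 -17.87] 0.055552741735183465
```

View pics/s2.png

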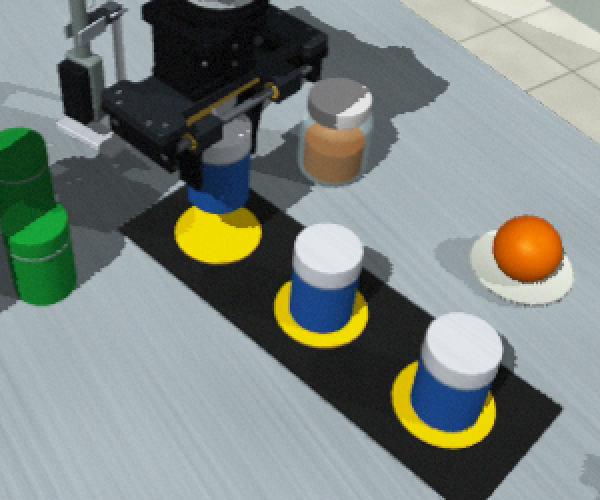

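The left tin hangs upright over its disc at (218,235) in the crop and reads about 2.9 N (0.30 kg), so it is a light one. I'll set it back.

Emit:
{"op": "servo_tool", "data": {"steps": [{"xyz": [0.02,0,0],"twist": [0,0,0],"fingers": 1},{"xyz": [0.05,0,0],"twist": [0,0,0],"fingers": 1},{"xyz": [0.075,0,0],"twist": [0,0,0],"fingers": 1},{"xyz": [0.09,0,0],"twist": [0,0,0],"fingers": 1},{"xyz": [0.096,0,0],"twist": [0,0,0],"fingers": 1},{"xyz": [0.1,0,0],"twist": [0,0,0],"fingers": 1},{"xyz": [0.1005,0,0],"twist": [0,0,0],"fingers": 1},{"xyz": [0.1005,0,0],"twist": [0,0,0],"fingers": 1}]}}

```text
t: 6.6
eef_pos: [0.5295, 0.0342, 0.0365]
tool_rot: [86.7, 89.9, 9.5]
ft_force: [0.3, 0.6, -2.4]
gripper_width: 0.0558
```

Emit:
{"op": "servo_tool", "data": {"steps": [{"xyz": [0,0,0],"twist": [0,0,0],"fingers": 0.3},{"xyz": [0,0,0],"twist": [0,0,0],"fingers": 0.15},{"xyz": [0,0,0],"twist": [0,0,0],"fingers": 0},{"xyz": [0,0,0],"twist": [0,0,0],"fingers": 0},{"xyz": [0,0,0],"twist": [0,0,0],"fingers": 0}]}}

```text
t: 7.22
eef_pos: [0.5295, 0.0342, 0.0365]
tool_rot: [86.6, 89.9, 9.4]
ft_force: [0.4, -1.0, -0.4]
gripper_width: 0.0857
```

Emit:
{"op": "servo_tool", "data": {"steps": [{"xyz": [-0.03,0,0],"twist": [0,0,0],"fingers": 0},{"xyz": [-0.1,0,0],"twist": [0,0,0],"fingers": 0},{"xyz": [-0.2,0,0],"twist": [0,0,0],"fingers": 0},{"xyz": [-0.28,0,0],"twist": [0,0,0],"fingers": 0},{"xyz": [-0.3,0,0],"twist": [0,0,0],"fingers": 0},{"xyz": [-0.3,0,0],"twist": [0,0,0],"fingers": 0},{"xyz": [-0.3,0,0],"twist": [0,0,0],"fingers": 0},{"xyz": [-0.3,0,0],"twist": [0,0,0],"fingers": 0}]}}

```text
t: 8.22
eef_pos: [0.5283, 0.0341, 0.1852]
tool_rot: [-63.7, 90.0, -140.9]
ft_force: [0.3, -0.1, -0.5]
gripper_width: 0.0871
```

```bash
python3 - <<'E'
from h import *
for i in range(3):
    c=viewer.camera("side"); s=robot.state(); print(s["t"],s["eef_pos"].round(4),s["ft_force"].round(2),s["gripper_width"])
im=c["image"]; cv2.imwrite("pics/s3.png",im[150:400,200:500,::-1].repeat(2,0).repeat(2,1))
go([.557,-.0932,.19],12.8)
E
```

```text
8.275 [0.5286 0.034  0.1854] [-0.37 -0.48  0.07] 0.0868552183602696
8.325 [0.5287 0.034  0.1856] [ 0.79 -0.45 -0.82] 0.08697946506029126
8.375 [0.5289 0.0341 0.1858] [0.2  1.15 0.58] 0.0868875322728196
xyz [-0.0083 -0.0015  0.2607] twist [ 0.0001  0.0001 -0.0002]
```

View pics/s3.png

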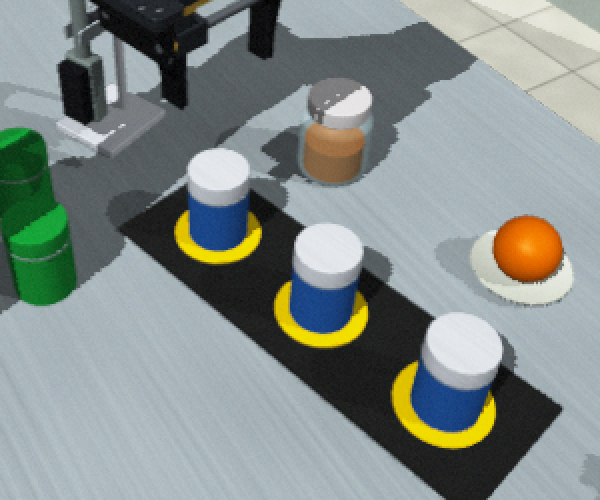

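The left tin is back upright on its disc at (218,205) in the crop, and the unloaded force is about 0. Next is the middle tin.

Emit:
{"op": "servo_tool", "data": {"steps": [{"xyz": [-0.008,0,0.08],"twist": [0,0,0],"fingers": 0},{"xyz": [-0.008,-0.001,0.17],"twist": [0,0,0],"fingers": 0},{"xyz": [-0.008,-0.0015,0.24],"twist": [0,0,0],"fingers": 0},{"xyz": [-0.008,-0.0015,0.2605],"twist": [0,0,0],"fingers": 0},{"xyz": [-0.008,-0.0015,0.2605],"twist": [0,0,0],"fingers": 0},{"xyz": [-0.008,-0.0015,0.2605],"twist": [0,0,0],"fingers": 0}]}}

```text
t: 9.12
eef_pos: [0.5569, -0.0911, 0.1896]
tool_rot: [161.8, 89.9, 84.7]
ft_force: [-0.3, -0.9, 0.1]
gripper_width: 0.0869
```

```bash
python3 - <<'E'
from h import *
s,R=cur(); print(s["eef_pos"],s["joint_pos"]); go([.557,-.0932,.036],12.8)
E
```

```text
[ 0.5568643  -0.09111469  0.18955007] [-16.64756824  19.48530169  27.53181179 106.62554245 -10.72888196
  56.42580302  28.46002013]
xyz [ 0.3071 -0.0008  0.0044] twist [ 0.0009 -0.0003 -0.0001]
```

Emit:
{"op": "servo_tool", "data": {"steps": [{"xyz": [0.08,0,0.0044],"twist": [0.0009,0,0],"fingers": 0},{"xyz": [0.17,-0.0008,0.0044],"twist": [0.0009,0,0],"fingers": 0},{"xyz": [0.25,-0.0008,0.0044],"twist": [0.0009,0,0],"fingers": 0},{"xyz": [0.295,-0.0008,0.0044],"twist": [0.0009,0,0],"fingers": 0},{"xyz": [0.307,-0.0008,0.0044],"twist": [0.0009,0,0],"fingers": 0},{"xyz": [0.307,-0.0008,0.0044],"twist": [0.0009,0,0],"fingers": 0.2},{"xyz": [0.307,-0.0008,0.0044],"twist": [0.0009,0,0],"fingers": 0.35},{"xyz": [0.307,-0.0008,0.0044],"twist": [0.0009,0,0],"fingers": 1},{"xyz": [0.307,-0.0008,0.0044],"twist": [0.0009,0,0],"fingers": 1},{"xyz": [0.307,-0.0008,0.0044],"twist": [0.0009,0,0],"fingers": 1}]}}

```text
t: 10.38
eef_pos: [0.5573, -0.0932, 0.0366]
tool_rot: [130.4, 89.9, 53.2]
ft_force: [-1.6, 1.3, 4.8]
gripper_width: 0.0562
```

Emit:
{"op": "servo_tool", "data": {"steps": [{"xyz": [0,0,0],"twist": [0,0,0],"fingers": 1},{"xyz": [0,0,0],"twist": [0,0,0],"fingers": 1},{"xyz": [0,0,0],"twist": [0,0,0],"fingers": 1}]}}

```text
t: 10.75
eef_pos: [0.5573, -0.0932, 0.0367]
tool_rot: [131.7, 89.9, 54.5]
ft_force: [0.5, -0.1, 2.0]
gripper_width: 0.0558
```

Emit:
{"op": "servo_tool", "data": {"steps": [{"xyz": [-0.01,0,0],"twist": [0,0,0],"fingers": 1},{"xyz": [-0.03,0,0],"twist": [0,0,0],"fingers": 1},{"xyz": [-0.06,0,0],"twist": [0,0,0],"fingers": 1},{"xyz": [-0.085,0,0],"twist": [0,0,0],"fingers": 1},{"xyz": [-0.1,0,0],"twist": [0,0,0],"fingers": 1},{"xyz": [-0.1,0,0],"twist": [0,0,0],"fingers": 1},{"xyz": [-0.1,0,0],"twist": [0,0,0],"fingers": 1},{"xyz": [-0.1,0,0],"twist": [0,0,0],"fingers": 1},{"xyz": [-0.1,0,0],"twist": [0,0,0],"fingers": 1},{"xyz": [-0.1,0,0],"twist": [0,0,0],"fingers": 1}]}}

```text
t: 12.0
eef_pos: [0.5572, -0.0933, 0.0864]
tool_rot: [148.6, 89.9, 71.4]
ft_force: [0.7, -0.1, -6.0]
gripper_width: 0.0559
```

```bash
python3 - <<'E'
from h import *
for i in range(5):
    c=viewer.camera("side"); s=robot.state(); print(s["eef_pos"].round(4),s["ft_force"].round(2),s["gripper_width"])
im=c["image"]; cv2.imwrite("pics/s4.png",im[150:400,200:500,::-1].repeat(2,0).repeat(2,1))
E
```

```text
[ 0.5572 -0.0933  0.0865] [-0.55 -0.49 -6.1 ] 0.05578827248503943
[ 0.5572 -0.0933  0.0866] [ 1.    0.81 -6.22] 0.05569390847439647
[ 0.5573 -0.0933  0.0866] [ 0.37 -0.08 -6.34] 0.05595405165596095
[ 0.5573 -0.0933  0.0866] [ 0.05  0.35 -5.49] 0.055300100076686336
[ 0.5573 -0.0933  0.0867] [-0.97  0.27 -5.72] 0.055802038630943
```

View pics/s4.png

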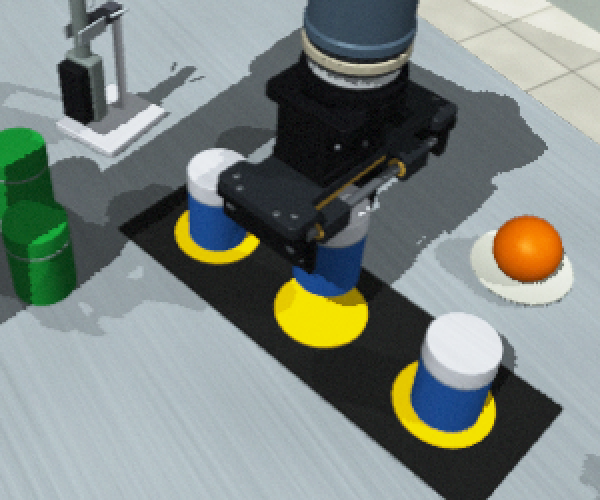

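The middle tin is up and upright over its disc at (320,312) in the crop and reads about 6.0 N (0.61 kg), so it is the heavy one. I'll set it down and heft the right one as asked.

Emit:
{"op": "servo_tool", "data": {"steps": [{"xyz": [0.02,0,0],"twist": [0,0,0],"fingers": 1},{"xyz": [0.05,0,0],"twist": [0,0,0],"fingers": 1},{"xyz": [0.075,0,0],"twist": [0,0,0],"fingers": 1},{"xyz": [0.09,0,0],"twist": [0,0,0],"fingers": 1},{"xyz": [0.096,0,0],"twist": [0,0,0],"fingers": 1},{"xyz": [0.1,0,0],"twist": [0,0,0],"fingers": 1},{"xyz": [0.1005,0,0],"twist": [0,0,0],"fingers": 1},{"xyz": [0.1005,0,0],"twist": [0,0,0],"fingers": 1}]}}

```text
t: 13.25
eef_pos: [0.5576, -0.0933, 0.0367]
tool_rot: [110.8, 89.9, 33.5]
ft_force: [0.6, 0.1, -5.6]
gripper_width: 0.0555
```

Emit:
{"op": "servo_tool", "data": {"steps": [{"xyz": [0,0,0],"twist": [0,0,0],"fingers": 0.3},{"xyz": [0,0,0],"twist": [0,0,0],"fingers": 0.15},{"xyz": [0,0,0],"twist": [0,0,0],"fingers": 0},{"xyz": [0,0,0],"twist": [0,0,0],"fingers": 0},{"xyz": [0,0,0],"twist": [0,0,0],"fingers": 0}]}}

```text
t: 13.88
eef_pos: [0.5577, -0.0932, 0.0368]
tool_rot: [109.1, 89.9, 31.9]
ft_force: [-0.1, 0.2, 0.1]
gripper_width: 0.0857
```

Emit:
{"op": "servo_tool", "data": {"steps": [{"xyz": [-0.03,0,0],"twist": [0,0,0],"fingers": 0},{"xyz": [-0.1,0,0],"twist": [0,0,0],"fingers": 0},{"xyz": [-0.2,0,0],"twist": [0,0,0],"fingers": 0},{"xyz": [-0.28,0,0],"twist": [0,0,0],"fingers": 0},{"xyz": [-0.3,0,0],"twist": [0,0,0],"fingers": 0},{"xyz": [-0.3,0,0],"twist": [0,0,0],"fingers": 0},{"xyz": [-0.3,0,0],"twist": [0,0,0],"fingers": 0}]}}

```text
t: 14.75
eef_pos: [0.5564, -0.0931, 0.1854]
tool_rot: [-154.6, 89.9, 128.2]
ft_force: [0.0, 0.2, 0.9]
gripper_width: 0.0865
```

```bash
python3 - <<'E'
from h import *
s,R=cur();print(s["t"],s["eef_pos"].round(4),s["ft_force"].round(2),s["gripper_width"])
go([.5862,-.222,.19],12.8)
E
```

```text
14.75 [ 0.5564 -0.0931  0.1854] [0.05 0.19 0.91] 0.08647735262658922
xyz [-0.0096  0.0011  0.2645] twist [-0.     -0.0005  0.0002]
```

Emit:
{"op": "servo_tool", "data": {"steps": [{"xyz": [-0.0096,0,0.08],"twist": [0,0,0],"fingers": 0},{"xyz": [-0.0096,0.001,0.17],"twist": [0,0,0],"fingers": 0},{"xyz": [-0.0096,0.0011,0.24],"twist": [0,0,0],"fingers": 0},{"xyz": [-0.0096,0.0011,0.2645],"twist": [0,0,0],"fingers": 0},{"xyz": [-0.0096,0.0011,0.2645],"twist": [0,0,0],"fingers": 0},{"xyz": [-0.0096,0.0011,0.2645],"twist": [0,0,0],"fingers": 0}]}}

```text
t: 15.5
eef_pos: [0.5861, -0.2198, 0.1894]
tool_rot: [-156.8, 89.8, 126.1]
ft_force: [-0.4, 0.8, -0.2]
gripper_width: 0.0866
```

```bash
python3 - <<'E'
from h import *
s,R=cur();print(s["t"],s["eef_pos"].round(4))
c=viewer.camera("side");cv2.imwrite("pics/s5.png",c["image"][150:450,200:600,::-1].repeat(2,0).repeat(2,1))
go([.5862,-.222,.036],12.8)
E
```

```text
15.5 [ 0.5861 -0.2198  0.1894]
xyz [ 0.3073 -0.0008  0.0051] twist [ 0.0008 -0.001   0.0003]
```

View pics/s5.png

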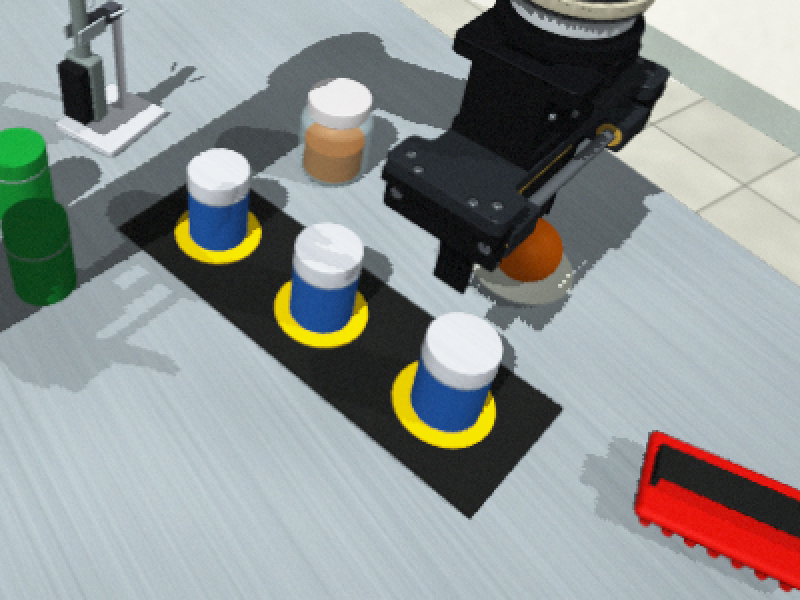

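The left and middle tins stand on their discs at (218,205) and (325,285) in the crop, and the gripper is over the right tin at (458,380).

Emit:
{"op": "servo_tool", "data": {"steps": [{"xyz": [0.08,0,0.005],"twist": [0.0008,0,0],"fingers": 0},{"xyz": [0.17,-0.0008,0.005],"twist": [0.0008,0,0],"fingers": 0},{"xyz": [0.25,-0.0008,0.005],"twist": [0.0008,0,0],"fingers": 0},{"xyz": [0.295,-0.0008,0.005],"twist": [0.0008,0,0],"fingers": 0},{"xyz": [0.307,-0.0008,0.005],"twist": [0.0008,0,0],"fingers": 0},{"xyz": [0.307,-0.0008,0.005],"twist": [0.0008,0,0],"fingers": 0.2},{"xyz": [0.307,-0.0008,0.005],"twist": [0.0008,0,0],"fingers": 0.35},{"xyz": [0.307,-0.0008,0.005],"twist": [0.0008,0,0],"fingers": 1},{"xyz": [0.307,-0.0008,0.005],"twist": [0.0008,0,0],"fingers": 1},{"xyz": [0.307,-0.0008,0.005],"twist": [0.0008,0,0],"fingers": 1}]}}

```text
t: 16.8
eef_pos: [0.5867, -0.222, 0.0368]
tool_rot: [179.0, 89.8, 101.8]
ft_force: [-0.3, 0.4, 3.5]
gripper_width: 0.0557
```

Emit:
{"op": "servo_tool", "data": {"steps": [{"xyz": [0,0,0],"twist": [0,0,0],"fingers": 1},{"xyz": [0,0,0],"twist": [0,0,0],"fingers": 1},{"xyz": [0,0,0],"twist": [0,0,0],"fingers": 1}]}}

```text
t: 17.18
eef_pos: [0.5866, -0.222, 0.0368]
tool_rot: [-179.0, 89.8, 103.7]
ft_force: [-0.6, 0.1, 2.6]
gripper_width: 0.0556
```

Emit:
{"op": "servo_tool", "data": {"steps": [{"xyz": [-0.01,0,0],"twist": [0,0,0],"fingers": 1},{"xyz": [-0.03,0,0],"twist": [0,0,0],"fingers": 1},{"xyz": [-0.06,0,0],"twist": [0,0,0],"fingers": 1},{"xyz": [-0.085,0,0],"twist": [0,0,0],"fingers": 1},{"xyz": [-0.1,0,0],"twist": [0,0,0],"fingers": 1},{"xyz": [-0.1,0,0],"twist": [0,0,0],"fingers": 1},{"xyz": [-0.1,0,0],"twist": [0,0,0],"fingers": 1},{"xyz": [-0.1,0,0],"twist": [0,0,0],"fingers": 1},{"xyz": [-0.1,0,0],"twist": [0,0,0],"fingers": 1},{"xyz": [-0.1,0,0],"twist": [0,0,0],"fingers": 1}]}}

```text
t: 18.42
eef_pos: [0.5865, -0.2222, 0.0866]
tool_rot: [-171.9, 89.8, 110.9]
ft_force: [0.1, -0.1, -3.6]
gripper_width: 0.0557
```

```bash
python3 - <<'E'
from h import *
for i in range(5):
    c=viewer.camera("side"); s=robot.state(); print(s["eef_pos"].round(4),s["ft_force"].round(2),s["gripper_width"])
E
```

```text
[ 0.5866 -0.2222  0.0867] [-1.15  0.37 -3.1 ] 0.05581556581063885
[ 0.5866 -0.2222  0.0867] [ 0.8  -0.23 -2.66] 0.05576694742938673
[ 0.5867 -0.2222  0.0868] [ 0.02 -0.14 -2.5 ] 0.05559564782148749
[ 0.5867 -0.2222  0.0868] [ 0.14  0.54 -3.2 ] 0.05567650292996084
[ 0.5867 -0.2222  0.0868] [ 0.25 -0.7  -3.16] 0.05594762839354118
```

The right tin reads about 3.0 N, so it is light and the middle one is the heaviest. I'll set this one back and return to the middle.

Emit:
{"op": "servo_tool", "data": {"steps": [{"xyz": [0.02,0,0],"twist": [0,0,0],"fingers": 1},{"xyz": [0.05,0,0],"twist": [0,0,0],"fingers": 1},{"xyz": [0.075,0,0],"twist": [0,0,0],"fingers": 1},{"xyz": [0.09,0,0],"twist": [0,0,0],"fingers": 1},{"xyz": [0.096,0,0],"twist": [0,0,0],"fingers": 1},{"xyz": [0.1,0,0],"twist": [0,0,0],"fingers": 1},{"xyz": [0.101,0,0],"twist": [0,0,0],"fingers": 1},{"xyz": [0.101,0,0],"twist": [0,0,0],"fingers": 1}]}}

```text
t: 19.68
eef_pos: [0.5869, -0.2222, 0.0368]
tool_rot: [163.9, 89.9, 86.7]
ft_force: [0.1, 0.5, -0.6]
gripper_width: 0.0558
```

Emit:
{"op": "servo_tool", "data": {"steps": [{"xyz": [0,0,0],"twist": [0,0,0],"fingers": 0.3},{"xyz": [0,0,0],"twist": [0,0,0],"fingers": 0.15},{"xyz": [0,0,0],"twist": [0,0,0],"fingers": 0},{"xyz": [0,0,0],"twist": [0,0,0],"fingers": 0},{"xyz": [0,0,0],"twist": [0,0,0],"fingers": 0}]}}

```text
t: 20.3
eef_pos: [0.587, -0.2222, 0.0369]
tool_rot: [160.5, 89.9, 83.3]
ft_force: [0.2, 0.0, -0.9]
gripper_width: 0.0856
```

Emit:
{"op": "servo_tool", "data": {"steps": [{"xyz": [-0.03,0,0],"twist": [0,0,0],"fingers": 0},{"xyz": [-0.1,0,0],"twist": [0,0,0],"fingers": 0},{"xyz": [-0.2,0,0],"twist": [0,0,0],"fingers": 0},{"xyz": [-0.28,0,0],"twist": [0,0,0],"fingers": 0},{"xyz": [-0.3,0,0],"twist": [0,0,0],"fingers": 0},{"xyz": [-0.3,0,0],"twist": [0,0,0],"fingers": 0},{"xyz": [-0.3,0,0],"twist": [0,0,0],"fingers": 0}]}}

```text
t: 21.18
eef_pos: [0.586, -0.222, 0.1854]
tool_rot: [-155.6, 89.8, 127.2]
ft_force: [-0.2, -0.8, -0.3]
gripper_width: 0.0872
```

```bash
python3 - <<'E'
from h import *
s,R=cur();print(s["t"],s["eef_pos"].round(4),s["ft_force"].round(2),s["gripper_width"])
go([.5575,-.0933,.19],12.8)
E
```

```text
21.175 [ 0.586  -0.222   0.1854] [-0.2  -0.76 -0.28] 0.08718754995147172
xyz [-0.0083  0.0015 -0.2637] twist [-0.     -0.0012  0.0005]
```

Emit:
{"op": "servo_tool", "data": {"steps": [{"xyz": [-0.008,0,-0.08],"twist": [0,0,0],"fingers": 0},{"xyz": [-0.008,0.001,-0.17],"twist": [0,0,0],"fingers": 0},{"xyz": [-0.008,0.0015,-0.24],"twist": [0,0,0],"fingers": 0},{"xyz": [-0.008,0.0015,-0.2637],"twist": [0,-0.001,0],"fingers": 0},{"xyz": [-0.008,0.0015,-0.2637],"twist": [0,-0.001,0],"fingers": 0},{"xyz": [-0.008,0.0015,-0.2637],"twist": [0,-0.001,0],"fingers": 0},{"xyz": [-0.008,0.0015,-0.2637],"twist": [0,-0.001,0],"fingers": 0}]}}

```text
t: 22.05
eef_pos: [0.5576, -0.095, 0.1898]
tool_rot: [-85.6, 89.9, -163.0]
ft_force: [1.6, 0.0, -0.0]
gripper_width: 0.0869
```

```bash
python3 - <<'E'
from h import *
s,R=cur();print(s["t"],s["eef_pos"].round(4),s["ft_force"].round(2),s["gripper_width"])
c=viewer.camera("top"); im=c["image"]; hsv=cv2.cvtColor(im,cv2.COLOR_RGB2HSV)
go([.5575,-.0933,.036],12.8)
c=viewer.camera("side");cv2.imwrite("pics/s6.png",c["image"][150:450,200:600,::-1].repeat(2,0).repeat(2,1))
E
```

```text
22.05 [ 0.5576 -0.095   0.1898] [ 1.57  0.02 -0.02] 0.08685543405325159
xyz [ 0.3077  0.001  -0.0028] twist [-0.0007  0.      0.0006]
```

View pics/s6.png

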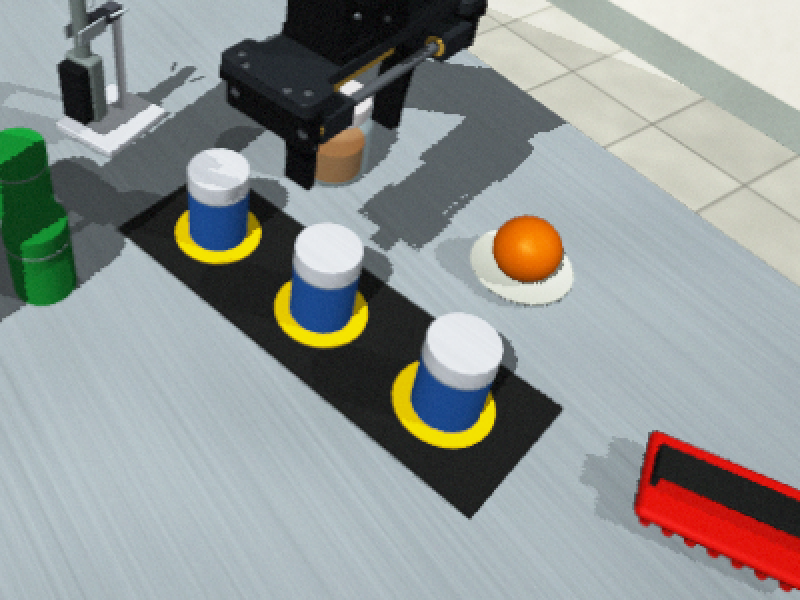

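All three tins stand on their discs at (218,205), (325,285) and (458,380) in the crop. I'll take the middle one and lift it 20 cm.

Emit:
{"op": "servo_tool", "data": {"steps": [{"xyz": [0.08,0.001,-0.0028],"twist": [-0.0007,0,0],"fingers": 0},{"xyz": [0.17,0.001,-0.0028],"twist": [-0.0007,0,0.0006],"fingers": 0},{"xyz": [0.25,0.001,-0.0028],"twist": [-0.0007,0,0.0006],"fingers": 0},{"xyz": [0.295,0.001,-0.0028],"twist": [-0.0007,0,0.0006],"fingers": 0},{"xyz": [0.307,0.001,-0.0028],"twist": [-0.0007,0,0.0006],"fingers": 0},{"xyz": [0.307,0.001,-0.0028],"twist": [-0.0007,0,0.0006],"fingers": 0.2},{"xyz": [0.307,0.001,-0.0028],"twist": [-0.0007,0,0.0006],"fingers": 0.35},{"xyz": [0.307,0.001,-0.0028],"twist": [-0.0007,0,0.0006],"fingers": 1},{"xyz": [0.307,0.001,-0.0028],"twist": [-0.0007,0,0.0006],"fingers": 1},{"xyz": [0.307,0.001,-0.0028],"twist": [-0.0007,0,0.0006],"fingers": 1}]}}

```text
t: 23.4
eef_pos: [0.5577, -0.093, 0.037]
tool_rot: [109.5, 90.0, 32.3]
ft_force: [-1.0, -0.2, 5.2]
gripper_width: 0.0555
```

Emit:
{"op": "servo_tool", "data": {"steps": [{"xyz": [0,0,0],"twist": [0,0,0],"fingers": 1},{"xyz": [0,0,0],"twist": [0,0,0],"fingers": 1},{"xyz": [0,0,0],"twist": [0,0,0],"fingers": 1}]}}

```text
t: 23.78
eef_pos: [0.5577, -0.093, 0.037]
tool_rot: [112.2, 90.0, 35.0]
ft_force: [-0.1, -0.2, 2.2]
gripper_width: 0.0558
```

Emit:
{"op": "servo_tool", "data": {"steps": [{"xyz": [-0.01,0,0],"twist": [0,0,0],"fingers": 1},{"xyz": [-0.04,0,0],"twist": [0,0,0],"fingers": 1},{"xyz": [-0.09,0,0],"twist": [0,0,0],"fingers": 1},{"xyz": [-0.15,0,0],"twist": [0,0,0],"fingers": 1},{"xyz": [-0.21,0,0],"twist": [0,0,0],"fingers": 1},{"xyz": [-0.27,0,0],"twist": [0,0,0],"fingers": 1},{"xyz": [-0.33,0,0],"twist": [0,0,0],"fingers": 1},{"xyz": [-0.375,0,0],"twist": [0,0,0],"fingers": 1},{"xyz": [-0.395,0,0],"twist": [0,0,0],"fingers": 1},{"xyz": [-0.4,0,0],"twist": [0,0,0],"fingers": 1}]}}

```text
t: 25.02
eef_pos: [0.5572, -0.0931, 0.2372]
tool_rot: [122.3, 89.9, 45.1]
ft_force: [0.3, 0.3, -5.9]
gripper_width: 0.0561
```

Emit:
{"op": "servo_tool", "data": {"steps": [{"xyz": [0,0,0],"twist": [0,0,0],"fingers": 1},{"xyz": [0,0,0],"twist": [0,0,0],"fingers": 1},{"xyz": [0,0,0],"twist": [0,0,0],"fingers": 1},{"xyz": [0,0,0],"twist": [0,0,0],"fingers": 1},{"xyz": [0,0,0],"twist": [0,0,0],"fingers": 1},{"xyz": [0,0,0],"twist": [0,0,0],"fingers": 1}]}}

```text
t: 25.78
eef_pos: [0.5572, -0.0931, 0.2371]
tool_rot: [122.6, 90.0, 45.5]
ft_force: [0.4, -0.6, -6.1]
gripper_width: 0.056
```

```bash
python3 - <<'E'
from h import *
for i in range(4):
    c=viewer.camera("side"); s,R=cur(); print(s["t"],s["eef_pos"].round(4),s["ft_force"].round(2),s["gripper_width"],abs(s["dq"]).max())
print(R.as_matrix()[:,0])
cv2.imwrite("pics/s7.png",c["image"][:,:,::-1])
E
```

```text
25.825 [ 0.5573 -0.093   0.2372] [ 0.07 -0.36 -6.38] 0.05580963498057355 0.1840676207396858
25.875 [ 0.5573 -0.093   0.2372] [-0.1   0.31 -5.61] 0.055595309054521785 0.14917278958356445
25.925 [ 0.5572 -0.093   0.2372] [-0.8   0.77 -5.46] 0.05575543267906734 0.10417216280283884
25.975 [ 0.5572 -0.093   0.2372] [ 0.77  0.02 -6.61] 0.05576831605438386 0.09549617297229217
[ 6.62984530e-04  6.66980628e-04 -9.99999558e-01]
```

View pics/s7.png

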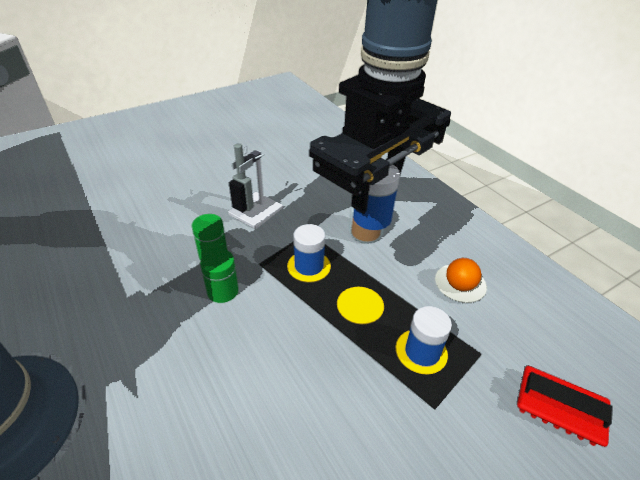

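The middle tin is held upright at (377,200), and its disc at (360,305) is empty. The left and right tins stand on their discs, and the jar (behind the tin), ball and comb are unmoved. I'll hand the job in.

```bash
python3 -c "
from cell import robot
print(robot.close_job())"
```

```text
the job is handed in; nothing more can be done
None
```

The middle tin is the heaviest, and I handed the job in at about 26 s with it held upright and still in the gripper, roughly 20 cm above its disc. I hefted the tins left, middle, right and stood each back on its disc before lifting the next.

| Tin | Force reading | Mass |
|---|---|---|
| Left | about 2.9 N | 0.30 kg |
| Middle | about 6.0 N | 0.61 kg |
| Right | about 3.0 N | 0.30 kg |

- **Last checks:** on the final lift the held tin read about 6 N again, with the tool vertical and the arm essentially still. The last picture shows the other two tins standing on their discs and the ball and comb unmoved. The jar is mostly hidden behind the held tin there, but the picture before shows it in place.
- **Small disagreements:** the gripper read about 55.8 mm across tins given as 56 to 58 mm. The middle tin was let go while still just off its disc (under 1 mm), and the next picture shows it standing upright.

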